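Clamp the seed jar in the jar clamp and screw its lid home

ROBOT

A 6-joint arm with a two-finger parallel gripper is mounted at the origin on a cart in front of the work surface, level with it; the furniture and walls round the work are solid. World frame = base frame: x ahead of the robot, y to its left, z up, the work surface at z = 0. Lengths are in m, angles in rad, forces in N, time in s.
With the tool pointing down it reaches from about 0.4 to 0.825 m from the base axis. Payload 7 kg.
Tool frame: the origin (TCP) lies at the very end of the fingers, on their centre line; the grasp point (between the pads) lies 19 mm behind it (manip.grip_point_offset is the distance from the TCP to the grasp point, in m); z points along the fingers, y is the line along which they close (so a half turn about z gives the same grasp; the last joint's range is limited). The gripper opens to 85 mm and grips with 20 to 120 N. Pads are 22 mm wide; open, the fingers measure 114 mm over their backs; the gripper's body (76 mm by 85 mm) begins 54 mm behind the grasp point. The pads swing forward as they close: fully open they stand 13 mm farther back than shut.
Start: joints at [1.417, 0.359, 0.012, 0, -1.224, -0.288], TCP at [0.289, 0.61, 0.231] pointing down, gripper open.
Joint ranges: [-3.07, 3.07], [-1.43, 2.12], [-1.02, 1.25], [-3.03, 1.67], [-3.05, -0], [-3.03, 3.03]. Speed limits (rad/s): [2.39, 2.39, 3.01, 3.14, 3.14, 3.14].

INTERFACE

Orientations are given as [roll, pitch, yaw] about the fixed x, y, z axes, in that order (R = Rz(yaw) Ry(pitch) Rx(roll)).
In Python, from station import status, snapshot, ticket, manip gives the robot as it stands. The module is installed in compiled form; this text tells all that it offers.
- The arm moves only by the tool drive_tool, never from a script. Its argument "deltas" is a list of rows, each a list of 5 numbers: the shift along the tool's x, y, z in cm, then the turn about the tool's z in degrees, then the closure, from -1 (fully open) to 1 (shut), so that 0 is half open. In form: [[x, y, z, yaw, claw], ...]. A call has 1 to 20 rows; each row shifts and turns the commanded pose from where the row before left it, along the tool's axes as they then stand; what a row does not reach is not made up. A row lasts 1/8 s, in which the tool goes at most 62.5 mm and 10.7 degrees, less where a joint would pass 70% of its speed; a pose out of reach is approached as far as the arm can. A call with a gripper value outside its range is refused whole. The fingers move at their own pace and stop on an object; the grip force is fixed at half the most. Time passes only in rows, so rows that do not move let the fingers close. It gives the time, the measured TCP pose, the force, the opening and the grip force at its end, in the units of the state.
- status.read_state(): the state, without advancing time (a new reading comes with each control period).
- snapshot(name): name is "side" or "top" or "wrist"; returns a dict with "image" (480x640x3 uint8, red, green, blue), "range_z" (480x640 float32, m along the optical axis (not along the pixel's ray), 0 where there is no reading), "fovy" (degrees; the focal length in pixels is half the picture's height over the tangent of half this angle, whatever the lens; pixels are square), "cx", "cy" (the principal point, pixels), "rvec" (rotation vector, rad) and "tvec" (3), from world to camera coordinates, as OpenCV has them; the wrist camera has in their place "T_tool_cam" (4x4, takes a point from camera to tool coordinates, whose origin is the TCP and whose axes are the flange's). Camera axes: x right, y down, z forward; pixel columns grow to the right and rows downward; lengths in m; the calibration is good to about 2 mm. A picture is of the moment at which its call begins: read the wrist's pose just before it.
- ticket.close_job(): hands the job in; it is judged then, once.
The state is a dict: "time": time; "q": joint angles; "dq": joint speeds; "effort": joint torques, N m; "tool_pos": TCP position; "tcp_rot": TCP orientation; "force": force on the tool from outside, world axes, zero at the start; "ft_torque": the same for the moment, N m; "finger_gap": opening from 0.0 (shut) to 1.0 (fully open); "gripper_force": force on a finger pad.
Only numpy, scipy, OpenCV 4.12 (cv2) and the standard library are available. Lean on these libraries where they do the work, as an engineer would, in place of code of your own. Each camera call takes 0.05 s, during which the arm holds its last target. There are 200 camera calls.

TASK

The jar of black seed stands loose in the white jar clamp and its lid is not screwed home. Turn the red knob clockwise until the jar is just nipped with no play between the rubber pad and the back plate, then give the knob a quarter of a turn more and no further, for the jar is glass. Then screw the black lid clockwise to its stop, let go, and leave the other things where they are.

Things in the scene. Friction and masses are not known exactly. Their poses are not given: they have to be found in the camera images.
- knob_grip (a point): Grip point of the red knob: on its axis, 9 mm below its flat top. The knob is a finely fluted round cylinder, 52 mm in diameter, 27 mm tall, standing 6 to 33 mm above the sloping white face that carries it; this point is 24 mm above that face. Site z is the knob's axis, pointing out of the face: it leans 30 degrees from vertical, away from the jar.
- knob (a joint): Angle of the knob from its open end, rad; it grows clockwise seen from outside and drives the pad to the jar, 16 mm a turn. Starts at 0 to 0.6; friction 0.18 N m (grip firmly); stays where left. First touch comes 1.1 to 2.8 rad after the start: over the next 0.3 rad the torque tending to unscrew grows by 0.05 N m, a quarter turn on by 0.12 N m in all. Pushing the loose jar is hardly felt.
- pad_face (a point): Centre of the front of the black rubber pad (40 wide, 30 high, 10 mm thick) that presses the jar, 46 mm above the clamp's underside; point y is its travel towards jar and back plate. The pad is sprung on its spindle (22 N preload, then 7.5 N per mm): once the jar is nipped the pad stands still while the spindle goes on behind it.
- pad: The same sprung pad as a body; its origin is the clamp's origin shifted by the pad's travel.
- holder: Jar clamp fixed to the worktop: white base 104 x 250 x 8 mm; origin on its underside below the middle of the jar, z up, y from knob to back plate. Sloping face 80 x 66 mm, centred at y = -112, z = 75 mm. The upright rubber-faced back plate behind the jar (80 mm wide, top at z = 76 mm, front at y = 37 mm) is locked 0 to 2.5 mm farther back, a setting not known beforehand.
- jar: Glass jar of black seed, square with rounded edges, 74 x 74 mm, 126 mm tall with its round lid, about 0.36 kg, origin in the centre of its underside, z up; it stands loose on the clamp's base plate between pad and back plate, roughly square to them, with a few mm of play.
- lid_center (a point): on the jar's axis at mid-height of its black screw lid: the lid is a black cylinder 62 mm in diameter and 30 mm tall, this point 15 mm below its flat top (111 mm above the jar's underside)
- jar_lid (a joint): how far the lid is unscrewed, rad: 0 is screwed home at its stop, positive is counterclockwise seen from above; it starts 0.5 to 1.0 rad open and turns with little friction (0.02 N m)
- salt: salt shaker with a grey cap, 44 mm in diameter, 90 mm tall, origin under its centre: a bystander
- tomato: red tomato, about 70 mm, origin under its centre: a bystander
- cup: small steel cup, 70 mm in diameter, 62 mm tall, origin under its centre: a bystander
Things that resemble listed ones, but are neither listed nor needed, are in the scene too. Of the things like the jar, leave any that is yellow; of the rest the larger one is meant.

How it is judged:
On the way, in this order (a step that is already met when the one before it is completed fails the run):
1. the jar is clamped: the pad presses it with the force of roughly a quarter turn past first touch, the lid still unscrewed (contact force between pad and jar between 31 and 60 N and value of joint jar_lid above 0.25 rad), for 0.2 s.
2. the lid is screwed home (value of joint jar_lid below 0.06 rad), for 0.2 s.
At the end, for the whole second after the job is handed in: The jar stands upright in the clamp, at rest, pressed by the pad with 31 to 60 N (about a quarter turn past first touch, give or take a tenth of a turn), its lid within 0.06 rad of its stop; the pad never pressed over 70 N and no bystander was moved over 20 mm (contact force between pad and jar between 31 and 60 N and value of joint jar_lid below 0.06 rad and angle between jar's own z axis and vertical below 0.05 rad and horizontal distance between jar and holder below 0.006 m and linear speed of jar below 0.01 m/s).
It fails at once if the jar is squeezed too hard (over 70 N) (contact force between pad and jar above 70 N).
It fails at once if a bystander is moved by more than 20 mm (distance of any of salt, tomato, cup from where it was at the start of the episode above 0.02 m).
It also fails if it takes over 61 s, if anything falls off the work surface, if the arm or the gripper's body presses on something with over 40 N, if the wrist force passes 120 N, or if a joint passes its speed limit or range.

## Working session

There is one attempt and no reset: what is moved stays moved. The work goes in short steps, Python scripts to look and compute and a tool call to move; the robot and the scene stay as the last step left them, time stands still between calls to the robot, and variables do not carry over. Pictures are saved under pics/ and viewed, at most 10 in all, crops included, and the job is handed in when it is done.

Besides the shell and the picture viewer there is one more tool, called after ">>>" by a JSON object that holds its "method" and its "body". drive_tool: Moves the arm, as the interface text tells. Its arguments: {"type":"object","properties":{"deltas":{"type":"array"}},"required":["deltas"]}

```bash
mkdir -p pics
cat > h.py <<'E'
import numpy as np,cv2
from scipy.spatial.transform import Rotation as R
from station import status,snapshot,ticket,manip
def cam(name):
    s=status.read_state(); d=snapshot(name)
    f=240/np.tan(np.radians(d["fovy"])/2)
    if name=="wrist":
        T=np.eye(4);T[:3,:3]=R.from_euler("xyz",s["tcp_rot"]).as_matrix();T[:3,3]=s["tool_pos"]
        M=T@np.array(d["T_tool_cam"])
    else:
        W=np.eye(4);W[:3,:3]=cv2.Rodrigues(np.array(d["rvec"],float))[0];W[:3,3]=np.ravel(d["tvec"]);M=np.linalg.inv(W)
    v,u=np.mgrid[:480,:640];z=d["range_z"]
    P=np.stack([(u-d["cx"])/f*z,(v-d["cy"])/f*z,z],-1)@M[:3,:3].T+M[:3,3]
    P[z==0]=np.nan
    return d["image"],P,M,f,d
def save(n,im): cv2.imwrite(f"pics/{n}.png",im[:,:,::-1])
E
python3 - <<'E'
from h import *
print(status.read_state())
for n in("side","top","wrist"):
    im,P,M,f,d=cam(n);save(n,im);np.savez(f"{n}.npz",im=im,P=P,M=M,f=f,c=[d["cx"],d["cy"]])
print(manip.grip_point_offset)
E
```

```text
{'time': 0.0, 'q': array([ 1.41712826e+00,  3.59423295e-01,  1.10502199e-02, -3.55556266e-04,
       -1.22409383e+00, -2.88076677e-01]), 'dq': array([-0.00077137,  0.00131988, -0.00056887, -0.00070542, -0.0013349 ,
       -0.00042104]), 'effort': array([-5.96963291e-04, -5.83330607e+01,  2.93415016e+01,  6.93667084e+00,
       -5.90619893e-03,  2.02717877e-05]), 'tool_pos': array([0.28840419, 0.60974859, 0.2303354 ]), 'tcp_rot': array([ 3.13989595e+00, -1.54203916e-04, -4.41865705e-01]), 'force': array([-0.1197151 ,  0.15784255, -0.15860357]), 'ft_torque': array([-0.01457918, -0.03922857, -0.01300288]), 'gripper_force': 0.0, 'finger_gap': 0.9968330456429666}
0.0187
```

View pics/top.png

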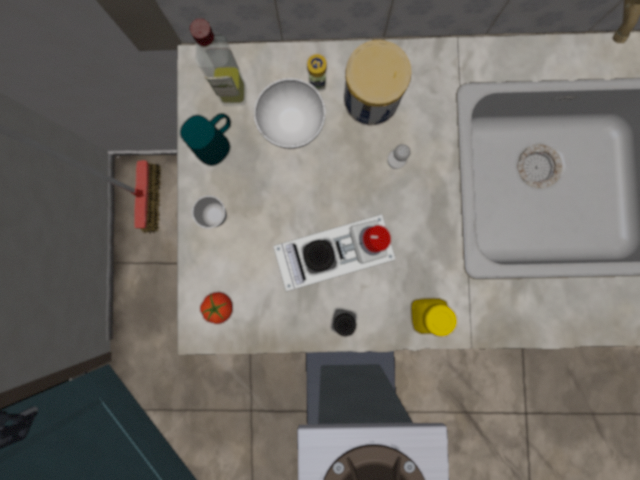

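View pics/side.png

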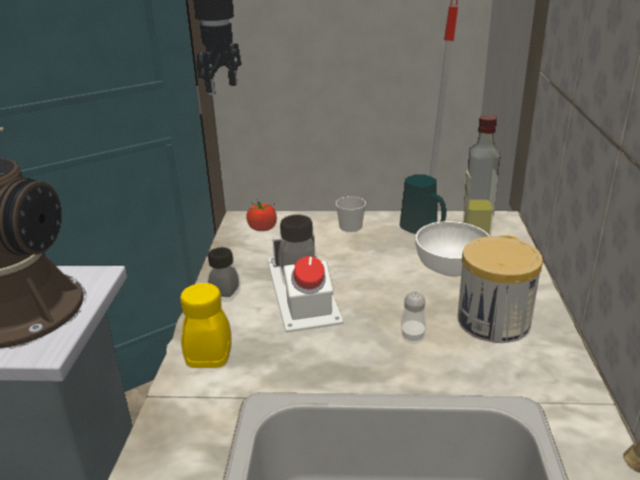

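Candidates. Jar-like: black-lidded jar in the clamp at top (318,255), small black-lidded jar at (344,321), yellow jar at (437,318). The clamp jar is the larger non-yellow one, so that is the one. Red things: knob at (376,238), tomato at (215,307), brush at (141,193). The red one on the clamp is the knob.

Run:
```python
from h import *
D=np.load("top.npz");im,P=D["im"],D["P"]
hsv=cv2.cvtColor(im,cv2.COLOR_RGB2HSV)
for n,(u,v) in dict(lid=(318,255),small=(344,321),yellow=(440,318),knob=(376,238),tomato=(215,307),salt=(401,152),cup=(210,212)).items():print(n,P[v,u].round(3))
# holder white base/clamp corners
z=P[...,2]
m=(z>0.003)&(z<0.2);
sub=np.zeros_like(m);sub[210:295,268:402]=1
b=(sub&m&(hsv[...,1]<25)&(hsv[...,2]>190)).astype(np.uint8)
full=(sub&(z>0.005)&(z<.2)).astype(np.uint8)
c=max(cv2.findContours(full,0,1)[0],key=cv2.contourArea)
r=cv2.minAreaRect(c);print(r)
for p in cv2.boxPoints(r):
    print(p, P[int(round(p[1])),int(round(p[0]))].round(3))
lid=sub&(z>0.12)&(z<.15);print("lid top",lid.sum(),np.nanmean(P[lid],0).round(4),P[lid].min(0),P[lid].max(0))
k=sub&(hsv[...,0]%170<8)&(hsv[...,1]>150);print("knob",k.sum(),np.nanmean(P[k],0).round(4),np.nanmin(P[k],0),np.nanmax(P[k],0))
cr=cv2.resize(im[200:360,260:470],None,fx=3.5,fy=3.5,interpolation=cv2.INTER_CUBIC);save("crop",cr)
```

```text
lid [0.517 0.106 0.129]
small [0.387 0.058 0.091]
yellow [ 0.393 -0.122  0.124]
knob [ 0.548 -0.008  0.108]
tomato [0.417 0.323 0.051]
salt [ 0.722 -0.066  0.088]
cup [0.622 0.345 0.003]
((334.30804443359375, 252.39442443847656), (47.45969009399414, 116.10895538330078), 73.81079864501953)
[271.9395  245.79173] [ 0.543  0.209 -0.002]
[383.44434 213.41939] [ 0.61  -0.038  0.001]
[396.67657 258.99713] [ 0.508 -0.065  0.003]
[285.17175 291.36945] [ 0.444  0.182 -0.001]
lid top 824 [0.5161 0.1055 0.1312] [0.48626021 0.07506839 0.12137956] [0.54580532 0.13643092 0.13675494]
knob 493 [ 0.5474 -0.0099  0.1034] [ 0.52300109 -0.0359354   0.08976934] [0.57221111 0.01489162 0.11569176]
```

View pics/crop.png

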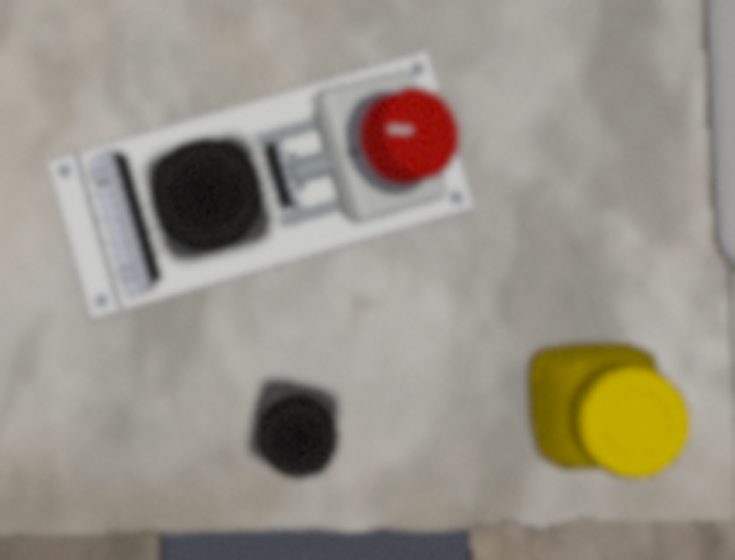

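>>> {"method": "drive_tool", "body": {"deltas": [[3.27,2.88,-0.5,0,-1],[3.27,2.88,-0.5,0,-1],[3.27,2.88,-0.5,0,-1],[3.27,2.88,-0.5,0,-1],[3.27,2.88,-0.5,0,-1],[3.27,2.88,-0.5,0,-1],[3.27,2.88,-0.5,0,-1],[3.27,2.88,-0.5,0,-1],[3.27,2.88,-0.5,0,-1],[3.27,2.88,-0.5,0,-1],[3.27,2.88,-0.5,0,-1],[3.27,2.88,-0.5,0,-1],[3.27,2.88,-0.5,0,-1],[3.27,2.88,-0.5,0,-1],[0,0,0,10,-1],[0,0,0,10,-1],[0,0,0,10,-1],[0,0,0,10,-1],[0,0,0,10,-1],[0,0,0,0,-1]]}}

```text
time: 2.65
tool_pos: [0.5299, 0.0499, 0.3012]
tcp_rot: [3.141, 0.0, -1.313]
force: [0.7, 1.1, 0.4]
finger_gap: 1.001
gripper_force: 0.0
```

Run:
```python
from h import *
s=status.read_state();print(s["time"],s["tool_pos"],s["tcp_rot"],s["q"],s["force"],s["ft_torque"])
im,P,M,f,d=cam("wrist");save("w1",im);np.savez("w1.npz",im=im,P=P,M=M,f=f,c=[d["cx"],d["cy"]]);print(np.array(d["T_tool_cam"]).round(3),f)
```

```text
2.65 [0.52990716 0.04988162 0.30115243] [ 3.14128878e+00  5.71641670e-05 -1.31337606e+00] [ 4.62418351e-01  8.29921041e-02 -1.87450328e-01 -1.22260777e-04
 -1.30063978e+00 -2.04965426e-01] [0.71318773 1.13525673 0.35805876] [-0.07014796 -0.01232532  0.00058086]
[[ 0.    -0.947 -0.32   0.082]
 [ 1.     0.     0.     0.001]
 [-0.    -0.32   0.947 -0.142]
 [ 0.     0.     0.     1.   ]] 387.41618305929427
```

View pics/w1.png

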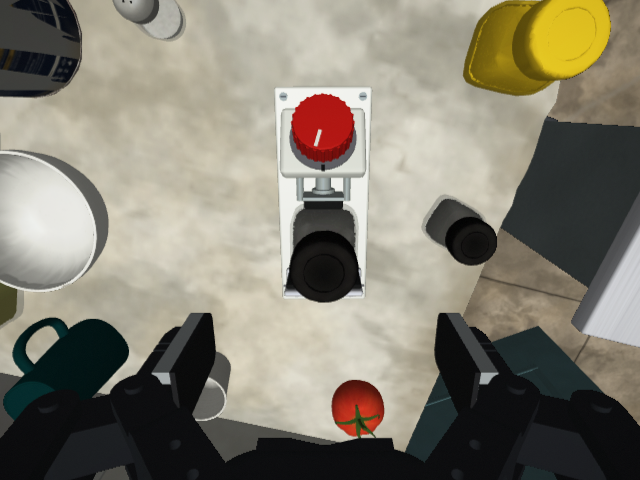

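The wrist view shows the clamp square to the tool. The knob is at (323,128) with its white pointer at (319,138), the pad at (323,203) and the lid top at (325,270). The jar is loose.

```bash
cat >> h.py <<'E'
def meas(im,P,M,hyaw=None,verbose=True):
    hsv=cv2.cvtColor(im,cv2.COLOR_RGB2HSV).astype(int);z=P[...,2]
    near=np.hypot(P[...,0]-.53,P[...,1]-.05)<.17
    red=near&((hsv[...,0]<8)|(hsv[...,0]>172))&(hsv[...,1]>140)
    out={}
    if hyaw is None:
        w=near&(abs(z-.008)<.0035)&(hsv[...,1]<25)&(hsv[...,2]>150)
        r=cv2.minAreaRect(P[w][:,:2].astype(np.float32)*1000);out["base"]=r
    # knob top plane: red points, plane normal known from yaw
    return out,red,near,hsv
E
python3 - <<'E'
from h import *
D=np.load("w1.npz");im,P,M=D["im"],D["P"],D["M"]
o,red,near,hsv=meas(im,P,M);r=o["base"];print(r)
a=np.radians(r[2]);c=np.array(r[0])/1000
print(cv2.boxPoints(r).round(1))
z=P[...,2]
th=np.radians(15.0);ex=np.array([np.cos(th),np.sin(th),0]);ey=np.array([-np.sin(th),np.cos(th),0]);ez=np.array([0,0,1.])
ax=-ey*.5+ez*np.sqrt(.75)
kp=P[red]; s=kp@ax; h,e=np.histogram(s,bins=np.arange(np.nanmin(s),np.nanmax(s)+.001,.001)); top=e[h.argmax()]
print("axial levels",h,top)
# include white mark pixels: near & axial close to top & within hull
m=near&(abs(P@ax-np.median(s[(s>top-.001)&(s<top+.002)]))<.002)&(z>.07)&(z<.13)
rr=m&(np.linalg.norm(P-np.median(kp,0),axis=-1)<.035)
pts=P[rr];u=pts@ex;v=pts@np.cross(ax,ex)
(cx,cy),rad=cv2.minEnclosingCircle(np.c_[u,v].astype(np.float32)*1000)
cen=ex*cx/1000+np.cross(ax,ex)*cy/1000+ax*np.median(pts@ax)
print("knob top center",cen,"rad",rad, "normal fit",np.linalg.svd(pts-pts.mean(0))[2][2])
print("grip",cen-ax*.009,"origin",(cen-ax*.009)+ey*.124)
wm=rr&(hsv[...,1]<90)&(hsv[...,2]>150);q=P[wm]-cen
print("mark",wm.sum(),"angle",np.degrees(np.arctan2((q@np.cross(ax,ex)).mean(),(q@ex).mean())), np.linalg.norm(q,axis=1).min(),np.linalg.norm(q,axis=1).max())
l=near&(z>.128)&(z<.14)&(hsv[...,2]<90);(cx,cy),rad=cv2.minEnclosingCircle(P[l][:,:2].astype(np.float32)*1000)
print("lid",cx,cy,rad,np.median(z[l]))
E
```

```text
((483.3990173339844, 61.693031311035156), (188.998046875, 248.1243133544922), 14.755061149597168)
[[360.4 157.6]
 [423.6 -82.3]
 [606.4 -34.2]
 [543.2 205.7]]
axial levels [   1    6   20   15   32   24   15   28   30   21   30   21   19   33
   24   24   32   34   16   35   24   35   28   59  203  929 1256  274
    7] 0.16864863608237424
knob top center [ 0.54836132 -0.01739269  0.10329877] rad 27.140722274780273 normal fit [ 0.12720434 -0.48220674  0.86677316]
grip [ 0.54719664 -0.01304602  0.09550454] origin [0.51510308 0.10672878 0.09550454]
mark 59 angle 75.42590107738162 0.00839953213236616 0.02272988170996538
lid 515.3642578125 104.26351928710938 30.394020080566406 0.13245797378899338
```

>>> {"method": "drive_tool", "body": {"deltas": [[2.2,0,4,0,-1],[2.2,0,4,0,-1],[2.1,0,4,0,-1],[0,0,0,0,-1],[0,0,0,0,-1]]}}

```text
time: 3.32
tool_pos: [0.5472, -0.0128, 0.1823]
tcp_rot: [-3.141, -0.0, -1.313]
force: [0.5, 0.7, 1.1]
finger_gap: 0.996
gripper_force: 0.0
```

```bash
cat >> h.py <<'E'
O=np.array([.5151,.1065,0]);th=np.radians(15.0)
ex=np.array([np.cos(th),np.sin(th),0]);ey=np.array([-np.sin(th),np.cos(th),0]);ez=np.array([0,0,1.]);ax=-ey*.5+ez*np.sqrt(.75);ay=np.cross(ax,ex)
def rect(im,M,f,c,org,e1,e2,r1,r2,step=.00025):
    "rectify plane org+a*e1+b*e2; columns a, rows b"
    a=np.arange(*r1,step);b=np.arange(*r2,step);A,B=np.meshgrid(a,b)
    X=org+A[...,None]*e1+B[...,None]*e2
    C=(X-M[:3,3])@M[:3,:3]
    return cv2.remap(im,(C[...,0]/C[...,2]*f+c[0]).astype(np.float32),(C[...,1]/C[...,2]*f+c[1]).astype(np.float32),cv2.INTER_LINEAR)
def look(n,kc=None):
    im,P,M,f,d=cam("wrist");c=(d["cx"],d["cy"]);np.savez(n+".npz",im=im,P=P,M=M,f=f,c=c)
    kt=O-ey*.1285+ez*.1036
    K=rect(im,M,f,c,kt,ex,ay,(-.032,.032),(-.032,.032))
    Z=rect(im,M,f,c,O+ez*.061,ex,ey,(-.045,.045),(-.09,-.02))
    L=rect(im,M,f,c,O+ez*.134,ex,ey,(-.045,.045),(-.045,.045))
    h=cv2.cvtColor(K,cv2.COLOR_RGB2HSV)
    red=((h[...,0]<8)|(h[...,0]>172))&(h[...,1]>140)
    g=np.mgrid[:K.shape[0],:K.shape[1]]*.25-32
    w=(h[...,1]<80)&(h[...,2]>140)&(np.hypot(g[0],g[1])<23)
    print("knob centre off mm",g[1][red].mean().round(1),g[0][red].mean().round(1),"mark n",w.sum(),"angle",np.degrees(np.arctan2(g[0][w].mean(),g[1][w].mean())).round(1))
    k=np.full((360,900,3),128,np.uint8);
    k[:256,:256]=K[::-1];k[:280,260:620]=Z[::-1];k[:360,625:]=cv2.resize(L[::-1],(275,360))
    return im,k,Z
def padprof(Z):
    gr=Z[:,160:200].mean((1,2)); return gr   # |x|<5 mm, row i -> y=-90+.25i mm
E
python3 - <<'E'
from h import *
s=status.read_state();print(s["time"],s["tool_pos"],s["tcp_rot"])
im,k,Z=look("l0");save("l0",np.vstack([cv2.resize(k,(640,256)),im[:340]]))
g=Z.mean(2)
for x in (0,8,-12):
    i=180+x*4;print(x,g[::4,i-6:i+6].mean(1).round().astype(int))
E
```

```text
3.325 [ 0.54723832 -0.01277387  0.18228781] [-3.14054849e+00 -4.39281833e-04 -1.31251151e+00]
knob centre off mm -0.3 0.4 mark n 681 angle 75.1
0 [ 77  77  77  78  77  78  78  82  88  75  66  65  51  50  37  26  26  26
  27  30  36  92 151 157 158 158 137  81  96 153 168 159 123  63  63  63
  80 141 175 164 114  35  23  23  23  24  24  26  36  46  47  47  48  48
  48  49  49  48  49  50  51  51  53  54  54  54  55  55  56  57]
8 [171 180 191 200 208 188  95  85  72  69  64  50  62  87  95  95  96 100
 134 198 213 196 165 101  72  68  80 110 127 125 103  76  64  63  63  63
  80 142 173 163 117  42  23  23  24  23  24  25  38  47  47  47  48  48
  49  49  51  50  49  50  50  51  51  51  52  53  53  54  55  56]
-12 [ 77  77  77  78  80  80  70  50  48  64  89  95  94  95  95  95 110 169
 212 215 212 196 163  98  65  67  67  67  65  65  64  65  64  63  63  63
  80 140 175 166 117  33  23  23  23  23  23  25  35  46  47  47  48  48
  49  49  50  50  51  51  52  52  53  54  55  54  55  56  57  58]
```

View pics/l0.png

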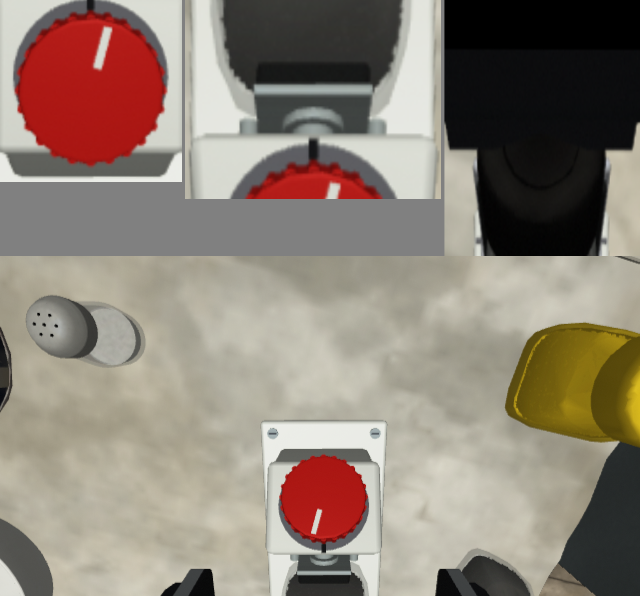

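>>> {"method": "drive_tool", "body": {"deltas": [[0,0,3.3,-10,-0.6],[0,0,3.3,-10,-0.6],[0,0,3.3,-10,-0.6],[0,0,0,0,1],[0,0,0,0,1],[0,0,0,0,1],[0,0,0,0,1]]}}

```text
time: 4.25
tool_pos: [0.547, -0.0111, 0.0821]
tcp_rot: [-3.14, 0.001, -0.795]
force: [5.4, 5.2, -22.7]
finger_gap: 0.614
gripper_force: 66.5
```

Run:
```python
from h import *
s=status.read_state();print({k:np.round(v,3) for k,v in s.items()})
im,k,Z=look("l1")
```

```text
{'time': np.float64(4.25), 'q': array([ 0.337,  0.296, -0.461, -0.002, -0.812,  0.441]), 'dq': array([-0.   , -0.   ,  0.001, -0.001,  0.001, -0.001]), 'effort': array([ -2.709, -57.41 ,  25.529,   8.314,  -2.448,   0.065]), 'tool_pos': array([ 0.547, -0.011,  0.082]), 'tcp_rot': array([-3.14e+00,  1.00e-03, -7.95e-01]), 'force': array([  5.374,   5.163, -22.654]), 'ft_torque': array([ 1.744, -1.998, -0.089]), 'gripper_force': np.float64(66.529), 'finger_gap': np.float64(0.614)}
knob centre off mm 1.2 -0.6 mark n 720 angle 75.1
```

>>> {"method": "drive_tool", "body": {"deltas": [[0,0,0,7.5,1],[0,0,0,7.5,1],[0,0,0,7.5,1],[0,0,0,7.5,1],[0,0,0,0,1]]}}

```text
time: 4.92
tool_pos: [0.5478, -0.0116, 0.0839]
tcp_rot: [-3.139, 0.001, -1.318]
force: [2.8, 4.0, -5.7]
finger_gap: 0.585
gripper_force: 74.8
```

Run:
```python
from h import *
s=status.read_state();print({k:np.round(v,3) for k,v in s.items() if k in("tool_pos","tcp_rot","force","ft_torque","finger_gap","gripper_force")})
im,k,Z=look("l2")
```

```text
{'tool_pos': array([ 0.548, -0.012,  0.084]), 'tcp_rot': array([-3.139e+00,  1.000e-03, -1.318e+00]), 'force': array([ 2.781,  3.958, -5.694]), 'ft_torque': array([ 1.21 , -0.321,  0.238]), 'gripper_force': np.float64(74.777), 'finger_gap': np.float64(0.585)}
knob centre off mm -0.5 -0.8 mark n 702 angle 52.2
```

>>> {"method": "drive_tool", "body": {"deltas": [[0,0,0,7.5,1],[0,0,0,7.5,1],[0,0,0,7.5,1],[0,0,0,7.5,1],[0,0,0,0,1],[0,0,0,0,-0.6],[0,0,0,0,-0.6],[0,0,0,-10,-0.6],[0,0,0,-10,-0.6],[0,0,0,-10,-0.6],[0,0,0,-10,-0.6],[0,0,0,-10,-0.6],[0,0,0,-10,-0.6],[0,0,0,0,1],[0,0,0,0,1],[0,0,0,0,1]]}}

```text
time: 6.98
tool_pos: [0.5478, -0.0118, 0.0839]
tcp_rot: [-3.139, -0.001, -0.795]
force: [-4.0, 4.1, 9.3]
finger_gap: 0.611
gripper_force: 60.0
```

```bash
cat >> h.py <<'E'
def st():
    s=status.read_state();print({k:np.round(v,3).tolist() for k,v in s.items() if k in("time","tool_pos","tcp_rot","force","ft_torque","finger_gap","gripper_force")})
E
python3 - <<'E'
from h import *
st()
im,k,Z=look("l3")
E
```

```text
{'time': 6.975, 'tool_pos': [0.548, -0.012, 0.084], 'tcp_rot': [-3.139, -0.001, -0.795], 'force': [-3.965, 4.078, 9.333], 'ft_torque': [2.032, 0.896, 0.049], 'gripper_force': 59.98, 'finger_gap': 0.611}
knob centre off mm 1.0 -0.4 mark n 710 angle 29.3
```

>>> {"method": "drive_tool", "body": {"deltas": [[0,0,0,7.5,1],[0,0,0,7.5,1],[0,0,0,7.5,1],[0,0,0,7.5,1],[0,0,0,7.5,1],[0,0,0,7.5,1],[0,0,0,7.5,1],[0,0,0,7.5,1],[0,0,0,0,1],[0,0,0,0,-0.6],[0,0,0,0,-0.6],[0,0,-3.3,-10,-0.6],[0,0,-3.3,-10,-0.6],[0,0,-3.3,-10,-0.6],[0,0,0,0,-0.6],[0,0,0,0,-0.6]]}}

```text
time: 9.02
tool_pos: [0.546, -0.0128, 0.1805]
tcp_rot: [3.141, 0.0, -1.317]
force: [-0.2, -0.2, -0.1]
finger_gap: 0.801
gripper_force: 0.0
```

Run:
```python
from h import *
st()
im,k,Z=look("l4")
Ds=np.load("l0.npz");Z0=rect(Ds["im"],Ds["M"],float(Ds["f"]),Ds["c"],O+ez*.061,ex,ey,(-.045,.045),(-.09,-.02))
save("l4",cv2.resize(np.hstack([Z0[::-1],Z[::-1]]),None,fx=1.1,fy=1.8))
for A in(Z0,Z):
    g=A.mean(2);p=g[:,120:160].mean(1);print(p[130:220:2].round().astype(int))
```

```text
{'time': 9.025, 'tool_pos': [0.546, -0.013, 0.181], 'tcp_rot': [3.141, 0.0, -1.317], 'force': [-0.218, -0.165, -0.101], 'ft_torque': [-0.053, 0.05, 0.005], 'gripper_force': 0.0, 'finger_gap': 0.801}
knob centre off mm -0.6 0.8 mark n 685 angle -15.8
[ 64  63  63  63  64  63  66  80 104 139 160 175 172 165 152 116  56  33
  24  23  23  23  23  23  23  23  23  23  24  26  30  36  44  47  47  47
  47  47  47  48  48  48  49  49  49]
[ 98  96  93  88  83  78  71  68  66  66  66  66  66  66  72  84 115 150
 168 179 176 168 156 113  63  41  24  24  24  24  24  24  24  24  25  25
  25  28  33  41  49  50  50  50  50]
```

View pics/l4.png

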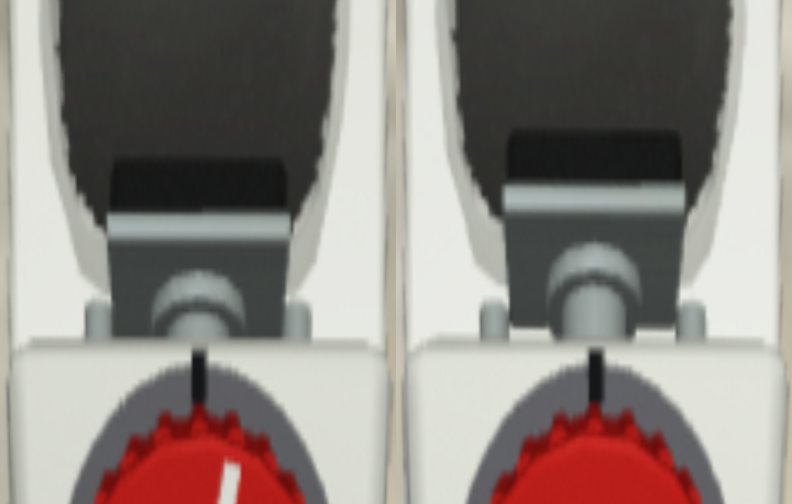

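>>> {"method": "drive_tool", "body": {"deltas": [[0,-0.1,3.3,-10,-0.6],[0,0,3.2,-10,-0.6],[0,0,3.2,-10,-0.6],[0,0,0,0,1],[0,0,0,0,1],[0,0,0,0,1],[0,0,0,7.5,1],[0,0,0,7.5,1],[0,0,0,7.5,1],[0,0,0,7.5,1],[0,0,0,7.5,1],[0,0,0,7.5,1],[0,0,0,7.5,1],[0,0,0,7.5,1],[0,0,0,0,1],[0,0,0,0,-0.6],[0,0,0,0,-0.6],[0,0,-3.3,-10,-0.6],[0,0,-3.3,-10,-0.6],[0,0,-3.3,-10,-0.6]]}}

```text
time: 11.58
tool_pos: [0.5471, -0.0126, 0.184]
tcp_rot: [3.141, 0.0, -1.311]
force: [1.0, 0.6, 0.2]
finger_gap: 0.799
gripper_force: 0.0
```

```bash
cat >> h.py <<'E'
def prof(n):
    D=np.load(n+".npz");A=rect(D["im"],D["M"],float(D["f"]),D["c"],O+ez*.061,ex,ey,(-.045,.045),(-.09,-.02))
    p=A.mean(2)[:,120:160].mean(1); i=np.arange(len(p)-1)
    f=[k+(p[k]-110)/(p[k]-p[k+1]) for k in range(140,220) if p[k]>110>=p[k+1]]
    b=[k+(p[k]-110)/(p[k]-p[k+1]) for k in range(140,220) if p[k]<=110<p[k+1]]
    print(n,"front edge y",[-90+.25*x for x in f],"back",[-90+.25*x for x in b])
E
python3 - <<'E'
from h import *
st();im,k,Z=look("l5")
for n in("l0","l4","l5"):prof(n)
E
```

```text
{'time': 11.575, 'tool_pos': [0.547, -0.013, 0.184], 'tcp_rot': [3.141, 0.0, -1.311], 'force': [0.972, 0.59, 0.214], 'ft_torque': [-0.009, -0.083, 0.005], 'gripper_force': 0.0, 'finger_gap': 0.799}
knob centre off mm -0.4 1.1 mark n 653 angle -59.7
l0 front edge y [np.float64(-49.9465811965812)] back [np.float64(-53.412752465946454)]
l4 front edge y [np.float64(-45.97301923703945)] back [np.float64(-49.569626168224296)]
l5 front edge y [np.float64(-44.18893606393606)] back [np.float64(-47.87318330989217)]
```

>>> {"method": "drive_tool", "body": {"deltas": [[0,0,3.4,-10,-0.6],[0,0,3.4,-10,-0.6],[0,0,3.3,-10,-0.6],[0,0,0,0,1],[0,0,0,0,1],[0,0,0,0,1],[0,0,0,7.5,1],[0,0,0,7.5,1],[0,0,0,7.5,1],[0,0,0,7.5,1],[0,0,0,7.5,1],[0,0,0,7.5,1],[0,0,0,7.5,1],[0,0,0,7.5,1],[0,0,0,0,1],[0,0,0,0,-0.6],[0,0,0,0,-0.6],[0,0,-3.3,-10,-0.6],[0,0,-3.3,-10,-0.6],[0,0,-3.3,-10,-0.6]]}}

```text
time: 14.12
tool_pos: [0.5472, -0.0125, 0.1824]
tcp_rot: [3.141, 0.0, -1.311]
force: [-0.2, -1.2, 0.2]
finger_gap: 0.802
gripper_force: 0.0
```

Run:
```python
from h import *
st();im,k,Z=look("l6");prof("l6")
```

```text
{'time': 14.125, 'tool_pos': [0.547, -0.012, 0.182], 'tcp_rot': [3.141, 0.0, -1.311], 'force': [-0.234, -1.175, 0.167], 'ft_torque': [0.067, -0.112, -0.048], 'gripper_force': 0.0, 'finger_gap': 0.802}
knob centre off mm -0.1 1.1 mark n 643 angle -102.2
l6 front edge y [np.float64(-44.17359989229941)] back [np.float64(-47.775393258426966)]
```

>>> {"method": "drive_tool", "body": {"deltas": [[0,0,3.4,-6,-0.6],[0,0,3.3,-6,-0.6],[0,0,3.3,-6,-0.6],[0,0,0,0,1],[0,0,0,0,1],[0,0,0,0,1],[0,0,0,6,1],[0,0,0,6,1],[0,0,0,6,1],[0,0,0,6,1],[0,0,0,6,1],[0,0,0,6,1],[0,0,0,0,1],[0,0,0,0,-0.6],[0,0,0,0,-0.6],[0,0,-3.3,-6,-0.6],[0,0,-3.3,-6,-0.6],[0,0,-3.3,-6,-0.6]]}}

```text
time: 16.42
tool_pos: [0.5473, -0.0125, 0.1816]
tcp_rot: [3.141, 0.0, -1.313]
force: [-0.7, 0.5, 0.0]
finger_gap: 0.802
gripper_force: 0.0
```

Run:
```python
from h import *
st();im,k,Z=look("l7");prof("l7")
```

```text
{'time': 16.425, 'tool_pos': [0.547, -0.012, 0.182], 'tcp_rot': [3.141, 0.0, -1.313], 'force': [-0.732, 0.523, 0.042], 'ft_torque': [0.014, -0.043, -0.011], 'gripper_force': 0.0, 'finger_gap': 0.802}
knob centre off mm 0.1 1.0 mark n 653 angle -127.7
l7 front edge y [np.float64(-43.83774354923644)] back [np.float64(-47.60344251336898)]
```

>>> {"method": "drive_tool", "body": {"deltas": [[0,0,-4,0,-1],[-2.2,0,-4,0,-1],[-2.2,0,-4,0,-1],[-2.1,0,0,0,-1],[0,0,0,0,-1],[0,0,0,0,-1]]}}

```text
time: 17.23
tool_pos: [0.5308, 0.05, 0.3]
tcp_rot: [3.141, -0.0, -1.315]
force: [0.1, 0.1, 0.5]
finger_gap: 0.995
gripper_force: 0.0
```

```bash
cat >> h.py <<'E'
def lid(n):
    im,P,M,f,d=cam("wrist");np.savez(n+".npz",im=im,P=P,M=M)
    z=P[...,2];near=np.hypot(P[...,0]-.515,P[...,1]-.107)<.045
    l=near&(abs(z-.134)<.004)
    pts=P[l][:,:2].astype(np.float32)*1000
    r=cv2.fitEllipse(cv2.convexHull(pts));print("lid ellipse",r,"enclosing",cv2.minEnclosingCircle(pts),"z",np.median(z[l]),l.sum())
    return im,P,M
E
python3 - <<'E'
from h import *
st();im,P,M=lid("l8");save("l8",im[100:400,160:480])
E
```

```text
{'time': 17.225, 'tool_pos': [0.531, 0.05, 0.3], 'tcp_rot': [3.141, -0.0, -1.315], 'force': [0.076, 0.116, 0.467], 'ft_torque': [-0.05, 0.022, 0.028], 'gripper_force': 0.0, 'finger_gap': 0.995}
lid ellipse ((514.6154174804688, 107.47425079345703), (58.97066879272461, 59.70337677001953), 13.368147850036621) enclosing ((514.6015625, 107.31430053710938), 30.107192993164062) z 0.13246702372485414 3255
```

View pics/l8.png

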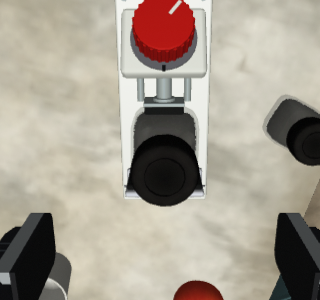

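>>> {"method": "drive_tool", "body": {"deltas": [[-3,0.1,0,0,-1],[-3,0,0,0,-1],[0,0,4,-9,-1],[0,0,4,-9,-1],[0,0,4,-9,-1],[0,0,4,-9,-1],[0,0,2,0,-1],[0,0,1.5,0,-1],[0,0,0,0,-1],[0,0,0,0,-1]]}}

```text
time: 18.52
tool_pos: [0.5155, 0.1081, 0.1061]
tcp_rot: [-3.141, -0.001, -0.686]
force: [-0.3, -0.4, 0.0]
finger_gap: 1.001
gripper_force: 0.0
```

Run:
```python
from h import *
st()
```

```text
{'time': 18.525, 'tool_pos': [0.515, 0.108, 0.106], 'tcp_rot': [-3.141, -0.001, -0.686], 'force': [-0.317, -0.416, 0.025], 'ft_torque': [-0.039, -0.021, 0.002], 'gripper_force': 0.0, 'finger_gap': 1.001}
```

>>> {"method": "drive_tool", "body": {"deltas": [[0,0.1,0,0,-0.5],[0,0,0,0,1],[0,0,0,0,1],[0,0,0,0,1],[0,0,0,4,1],[0,0,0,4,1],[0,0,0,0,1]]}}

```text
time: 19.4
tool_pos: [0.5149, 0.1078, 0.1069]
tcp_rot: [-3.139, -0.001, -0.826]
force: [-3.2, 1.8, 7.4]
finger_gap: 0.678
gripper_force: 62.4
```

Run:
```python
from h import *
st()
```

```text
{'time': 19.4, 'tool_pos': [0.515, 0.108, 0.107], 'tcp_rot': [-3.139, -0.001, -0.826], 'force': [-3.185, 1.836, 7.401], 'ft_torque': [0.45, 0.941, -0.02], 'gripper_force': 62.447, 'finger_gap': 0.678}
```

>>> {"method": "drive_tool", "body": {"deltas": [[0,0,0,5,1],[0,0,0,5,1],[0,0,0,5,1],[0,0,0,3,1],[0,0,0,0,1]]}}

```text
time: 20.02
tool_pos: [0.5152, 0.1081, 0.1069]
tcp_rot: [-3.138, 0.0, -1.14]
force: [-2.1, 2.0, 6.4]
finger_gap: 0.685
gripper_force: 62.5
```

Run:
```python
from h import *
st()
```

```text
{'time': 20.025, 'tool_pos': [0.515, 0.108, 0.107], 'tcp_rot': [-3.138, 0.0, -1.14], 'force': [-2.087, 2.027, 6.356], 'ft_torque': [0.845, 0.673, -0.036], 'gripper_force': 62.545, 'finger_gap': 0.685}
```

>>> {"method": "drive_tool", "body": {"deltas": [[0,0,0,3,1],[0,0,0,3,1],[0,0,0,0,1]]}}

```text
time: 20.4
tool_pos: [0.5153, 0.1082, 0.1069]
tcp_rot: [-3.138, 0.001, -1.245]
force: [-1.7, 2.5, 6.6]
finger_gap: 0.679
gripper_force: 62.6
```

Run:
```python
from h import *
st()
```

```text
{'time': 20.4, 'tool_pos': [0.515, 0.108, 0.107], 'tcp_rot': [-3.138, 0.001, -1.245], 'force': [-1.705, 2.544, 6.616], 'ft_torque': [0.923, 0.611, -0.019], 'gripper_force': 62.63, 'finger_gap': 0.679}
```

>>> {"method": "drive_tool", "body": {"deltas": [[0,0,0,2.5,1],[0,0,0,2.5,1],[0,0,0,0,1]]}}

```text
time: 20.78
tool_pos: [0.5154, 0.1083, 0.1069]
tcp_rot: [-3.138, 0.001, -1.332]
force: [-1.0, 1.7, 6.5]
finger_gap: 0.679
gripper_force: 62.7
```

```bash
python3 -c "
from h import *
st()"
```

```text
{'time': 20.775, 'tool_pos': [0.515, 0.108, 0.107], 'tcp_rot': [-3.138, 0.001, -1.332], 'force': [-0.989, 1.696, 6.451], 'ft_torque': [0.988, 0.446, -0.06], 'gripper_force': 62.697, 'finger_gap': 0.679}
```

>>> {"method": "drive_tool", "body": {"deltas": [[0,0,0,2.5,1],[0,0,0,2.5,1],[0,0,0,0,1]]}}

```text
time: 21.15
tool_pos: [0.5154, 0.1082, 0.1069]
tcp_rot: [-3.138, 0.001, -1.416]
force: [-2.2, 1.9, 5.0]
finger_gap: 0.678
gripper_force: 62.8
```

```bash
python3 -c "
from h import *
st()"
```

```text
{'time': 21.15, 'tool_pos': [0.515, 0.108, 0.107], 'tcp_rot': [-3.138, 0.001, -1.416], 'force': [-2.215, 1.853, 4.964], 'ft_torque': [0.953, 0.723, 1.831], 'gripper_force': 62.829, 'finger_gap': 0.678}
```

>>> {"method": "drive_tool", "body": {"deltas": [[0,0,0,0,-1],[0,0,0,0,-1],[0,0,0,0,-1],[0,0,-4,0,-1],[0,0,-4,0,-1],[0,0,-4,0,-1],[0,0,-4,0,-1],[3,0,-3.4,0,-1],[3,0,0,0,-1],[0,0,0,0,-1],[0,0,0,0,-1]]}}

```text
time: 22.52
tool_pos: [0.5231, 0.0478, 0.299]
tcp_rot: [3.141, 0.0, -1.42]
force: [-0.0, 1.2, 0.0]
finger_gap: 0.996
gripper_force: 0.0
```

Run:
```python
from h import *
st();im,P,M=lid("l9")
look("l10")
a=np.load("l8.npz")["im"][100:400,160:480];save("l9",np.hstack([a,im[100:400,160:480]]))
```

```text
{'time': 22.525, 'tool_pos': [0.523, 0.048, 0.299], 'tcp_rot': [3.141, 0.0, -1.42], 'force': [-0.029, 1.207, 0.028], 'ft_torque': [0.034, -0.0, 0.013], 'gripper_force': 0.0, 'finger_gap': 0.996}
lid ellipse ((514.5166015625, 107.33489227294922), (59.004520416259766, 59.58064651489258), 176.3711395263672) enclosing ((514.5730590820312, 107.39128875732422), 30.010095596313477) z 0.13244827684522056 3274
knob centre off mm -0.5 4.8 mark n 660 angle -127.6
```

View pics/l9.png

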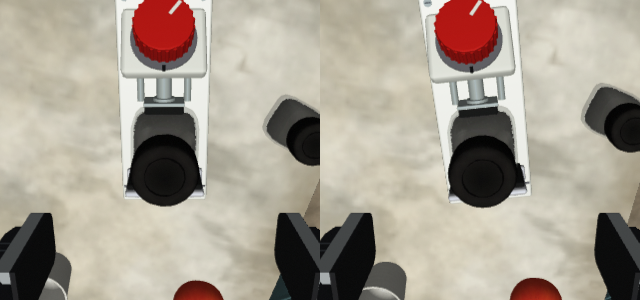

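The jar is still in place and square to the pad, the knob is 203° from its start, and the lid turned freely until the torque jumped to 1.8 N m at its stop. I'm handing it in.

```bash
python3 -c "
from station import ticket
print(ticket.close_job())"
```

```text
the job is handed in; nothing more can be done
None
```

The job is handed in, but it returned no verdict: the jar is clamped about a fifth to a quarter turn past first touch (pad force estimated at 45 N from the knob angle and pad travel), the lid is screwed to its stop and let go, and the arm touched nothing else.

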